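# Wake up the microscope camera station

## Task

Get the stereo microscope's camera ready for a sample lit from below, tapping lightly with the fingertips: first switch the socket strip on at its red rocker, then switch on the microscope's base lamp with the green rocker on its front ledge, and only then tap the white key on the camera control box to set the white balance. Press each rocker over at its raised end, the one with the white line. Leave the microscope's black rocker and the box's blue and red keys alone, let everything stay standing where it is and pick nothing up.

Things in the scene. Friction and masses are not known exactly. Their poses are not given: they have to be found in the camera images.
- strip: white socket strip standing loose, 240 mm long (x), 60 mm wide (y), top 42 mm above the bench, 0.7 kg, three round sockets and a red rocker near its front (-x) end, pivot 82 mm from its middle; origin in the middle of its underside, x along the strip away from the rocker end, z up. It stands to one side of the microscope, the control box on the other
- strip_switch (a joint): red rocker of the socket strip: V-shaped, 34 x 22 mm, two 17 mm faces meeting in a valley at the pivot, a lip 2.5 mm high across both ends; rocks to and from the front (-x) of its carrier. Value in rad: 0 = off, front face standing up at 0.40, rear face level; 0.40 = on, front face level, after which its mount gives up to 3 mm at 5 N per mm. 1 to 4 N tip it; stays where left; on above 0.22
- strip_switch_end (a point): middle of the top of the lip at the front end of the red rocker, 15.5 mm in front of the pivot; a finger presses it straight down; moves with the rocker. Off: 56.3 mm above the bench (its front face bears a white line); on: 50.5 mm. The panel around the rocker is 44 mm above the bench. Axes as strip while off
- scope: cream stereo microscope, fixed: base 320 mm deep (x), 210 wide (y). Its front 70 mm is a ledge 38 mm high with two rockers 116 mm apart (green on the left, +y; black on the right) and a black dimmer 12 mm high between. Deck behind 58 mm high; head over it from 156 to 390 mm up, from 140 mm behind the front edge on. Origin: middle of the underside, x front to rear, z up
- base_lamp (a joint): green rocker on the left of the microscope's ledge, for the base lamp: V-shaped, 34 x 22 mm, two 17 mm faces meeting in a valley at the pivot, a lip 2.5 mm high across both ends; rocks to and from the front (-x) of its carrier. Value in rad: 0 = off, front face standing up at 0.40, rear face level; 0.40 = on, front face level, after which its mount gives up to 3 mm at 5 N per mm. 1 to 4 N tip it; stays where left; on above 0.22
- base_lamp_end (a point): middle of the top of the lip at the front end of the green rocker, 15.5 mm in front of the pivot; a finger presses it straight down; moves with the rocker. Off: 52.3 mm above the bench (its front face bears a white line); on: 46.5 mm. The panel around the rocker is 40 mm above the bench. Axes as scope while off
- ring_lamp (a joint): black rocker on the right of the microscope's ledge, of the same make, for the ring light: to be left off (0). Joint value in rad, must stay below 0.1
- camera_box: dark camera control box standing loose on rubber feet, 110 mm deep (x), 170 mm wide (y), top 40 mm above the bench, 0.8 kg; three square keys of 22 mm in a row along y, 52 mm apart: white on the left (+y), blue in the middle, red on the right (-y), each standing 8.5 mm proud of the top. Origin in the middle of its underside, x from the front (robot side) to the rear, z up
- white_key (a joint): white-balance key, the white one: how far it is pressed in, m, 0 to 0.007; a spring key, 1.8 N to start, 3.6 N at 0.003 and 6 N fully in; pressed counts above 0.003
- white_key_top (a point): middle of the top of the white key, 48.5 mm above the bench when not pressed
- blue_key (a joint): blue key, the middle one (freeze): pressed depth in m, must stay below 0.0025
- red_key (a joint): red key, the right-hand one (record): pressed depth in m, must stay below 0.0025
- calculator: maroon calculator 150 x 78 x 14 mm lying loose in front of the robot; origin at the middle of its underside
- sample1: black resin sample disc, 30 mm across, 20 mm high, loose; origin at the middle of its underside
- sample2: orange resin sample disc, 30 mm across, 20 mm high, loose; origin at the middle of its underside
- bottle: amber bottle with red cap, 44 mm across, 100 mm high, loose; origin at the middle of its underside
- crystal: ball-and-stick crystal cell, about 78 mm cube, white balls and one red, loose; origin at the middle of its underside
- slide_box: blue slide box 100 x 88 x 34 mm, loose; origin at the middle of its underside
- dish: glass dish 60 mm across, 14 mm high, loose; origin at the middle of its underside

How it is judged:
By the outcome, as a careful person would: the job done as asked, in the order asked, and still so for the second after the job is handed in, with the robot touching nothing.
It also fails if it takes over 72 s, if anything falls off the work surface, if the arm or the gripper's body presses on something with over 40 N, if the wrist force passes 120 N, or if a joint passes its speed limit or range.

## Robot

A 6-joint arm with a two-finger parallel gripper is mounted at the origin on the work surface. World frame = base frame: x ahead of the robot, y to its left, z up, the work surface at z = 0. Lengths are in mm, angles in rad, forces in N, time in s.
With the tool pointing down it reaches from about 300 to 775 mm from the base axis. Payload 14.6 kg.
Tool frame: the origin (TCP) lies between the finger pads; the fingertips stand 19 mm ahead of it and the grasp point (between the pads) is the TCP (manip.tcp_to_tips is the distance from the TCP to the fingertips, in mm); x points along the fingers, z is the direction in which the jaws open and shut, and the axes are right-handed (so a half turn about x gives the same grasp; the last joint's range is limited). The gripper opens to 94 mm and grips with 3 to 60 N. Pads are 16 mm wide; open, the fingers measure 119 mm over their backs; the gripper's body (75 mm by 177 mm) begins 78 mm behind the grasp point.
Start: joints at [-1.408, 0.3, 1.521, -0, 1.321, -0.067], TCP at [125.274, -535.533, 224.446] pointing down, gripper open.
Joint ranges: [-3.03, 3.03], [-0.79, 2.21], [0.23, 2.52], [-1.04, 4.18], [0, 3.07], [-2.55, 2.55]. Speed limits (rad/s): [2.22, 2.22, 2.57, 3.14, 3.14, 3.14].

## Interface

Orientations are given as [roll, pitch, yaw] about the fixed x, y, z axes, in that order (R = Rz(yaw) Ry(pitch) Rx(roll)).
In Python, from cell import manip gives the robot as it stands.
- The arm moves only by the tool jog_arm, never from a script. Its argument "moves" is a list that holds one entry, the list of rows, each a list of 6 numbers: the shift along the world's x, y, z in mm, then the turn, a rotation vector about the world's x, y, z in degrees. In form: [[[dx, dy, dz, wx, wy, wz], ...]]. A call has 1 to 5 rows; each row shifts and turns the pose as measured when the row begins; what a row does not reach is not made up. A row lasts 1/10 s, in which the tool goes at most 50 mm and 8.59 degrees, less where a joint would pass 70% of its speed; a pose out of reach is approached as far as the arm can. A call is refused whole if a number of a shift passes 50 or a number of a turn 8.59, either way. A call with a gripper value outside its range is refused whole. "gripper" is the opening, from -1 (shut) to 1 (fully open), set as the call begins (left out, the last holds). The fingers move at their own pace and stop on an object; "squeeze" is the grip in N (left out, the last holds). Time passes only in rows, so rows that do not move let the fingers close. It gives the time, the measured TCP pose, the force and the opening at its end, in the units of the state.
- manip.read_state(): the state, without advancing time (a new reading comes with each control period).
- manip.camera(name): name is "scene" or "top" or "wrist"; returns (picture, depth): 420x560x3 uint8, blue, green, red; 420x560 float32, mm along the optical axis (not along the pixel's ray), 0 where there is no reading.
- manip.camera_params(name): a dict with "fx", "fy", "cx", "cy" (pixels), "rvec" (rotation vector, rad) and "tvec" (3), from world to camera coordinates, as OpenCV has them. Camera axes: x right, y down, z forward; pixel columns grow to the right and rows downward; lengths in mm; the calibration is good to about 2 mm. A picture is of the moment at which its call begins: read the wrist's pose just before it. camera_params takes no time and is no camera call; for the wrist camera it gives the pose at the moment of the call.
- manip.sign_off(): hands the job in, once; it reports no verdict.
The state is a dict: "clock": time; "joints": joint angles; "qd": joint speeds; "effort": joint torques, N m; "eef_pos": TCP position; "eef_rot": TCP orientation; "wrist_force": force on the tool from outside, world axes, zero at the start; "moment": the same for the moment, N m; "finger_gap": finger opening in mm.
Only numpy, scipy, OpenCV 4.12 (cv2) and the standard library are available. Lean on these libraries where they do the work, as an engineer would, in place of code of your own. Each camera call takes 0.05 s, during which the arm holds its last target. There are 200 camera calls.

## Working session

There is one attempt and no reset: what is moved stays moved. The work goes in short steps, Python scripts to look and compute and a tool call to move; the robot and the scene stay as the last step left them, time stands still between calls to the robot, and variables do not carry over. Pictures are saved under pics/ and viewed, about 8 in all and at most 12, crops included, and the job is handed in when it is done.

Besides the shell and the picture viewer there is one more tool, called after ">>>" as name(argument=value, ...), one argument or row to a line, values as JSON. jog_arm: Moves the arm, as the interface text tells. Its arguments: {"type":"object","properties":{"moves":{"type":"array","items":{"type":"array","items":{"type":"array","items":{"type":"number"}}}},"gripper":{"type":"number"},"squeeze":{"type":"number"}},"required":["moves"]}

```bash
mkdir -p pics; cat > h.py <<'E'
import numpy as np, cv2
from cell import manip
def shot(n,f):
    p=manip.camera_params(n); im,d=manip.camera(n); cv2.imwrite('pics/'+f+'.png',im); np.savez('pics/'+f+'.npz',im=im,d=d,**{k:np.array(v) for k,v in p.items()}); return im,d,p
def load(f):
    z=np.load('pics/'+f+'.npz'); return z['im'],z['d'],{k:z[k] for k in('fx','fy','cx','cy','rvec','tvec')}
def ray(p,u,v,z):
    R=cv2.Rodrigues(np.array(p['rvec'],float))[0]; t=np.array(p['tvec'],float).ravel()
    c=-R.T@t; r=R.T@np.array([(u-p['cx'])/p['fx'],(v-p['cy'])/p['fy'],1.]); return c+r*(z-c[2])/r[2]
def pts(p,d):
    R=cv2.Rodrigues(np.array(p['rvec'],float))[0]; t=np.array(p['tvec'],float).ravel()
    v,u=np.mgrid[:d.shape[0],:d.shape[1]]
    P=np.stack([(u-p['cx'])/p['fx']*d,(v-p['cy'])/p['fy']*d,d],-1); return (P-t)@R
E
python3 - <<'E'
from h import *
s=manip.read_state(); print({k:np.round(s[k],3) for k in('clock','eef_pos','eef_rot','wrist_force','finger_gap')})
a=shot('top','top0')[0]; b=shot('scene','sc0')[0]
cv2.imwrite('pics/both.png',np.vstack([a,b])[:, :] if 0 else cv2.resize(np.hstack([a,b]),(800,300)))
E
```

```text
{'clock': np.float64(0.0), 'eef_pos': array([ 125.245, -535.296,  223.891]), 'eef_rot': array([3.077, 1.57 , 1.736]), 'wrist_force': array([0.387, 0.229, 0.223]), 'finger_gap': np.float64(94.006)}
```

View pics/top0.png

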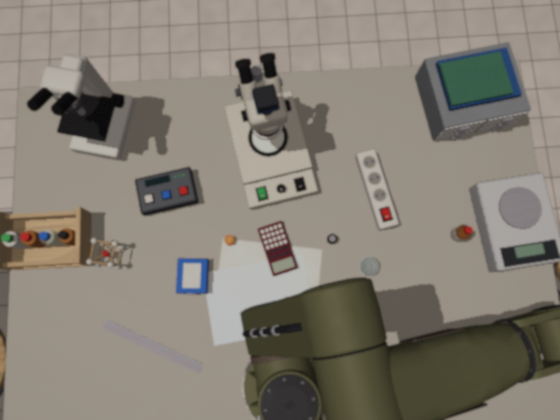

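View pics/sc0.png

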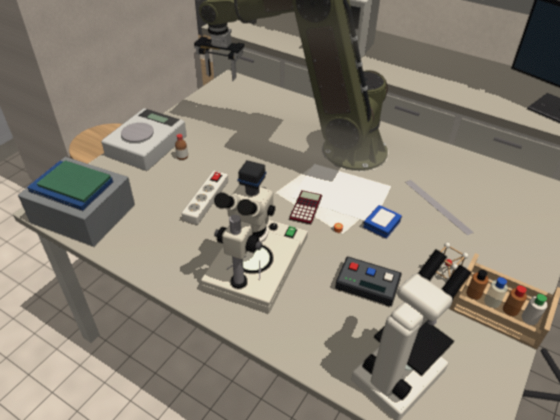

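The top view shows the red rocker near (386,214), the green one near (262,193) with the black one at (300,185), and the white key near (149,199). The arm is clear of all of them.

```bash
cat >> h.py <<'E'
def blobs(im,lo,hi,box=None,amin=8):
    h=cv2.cvtColor(im,cv2.COLOR_BGR2HSV); m=cv2.inRange(h,lo,hi) if lo[0]<=hi[0] else cv2.inRange(h,(lo[0],lo[1],lo[2]),(180,hi[1],hi[2]))|cv2.inRange(h,(0,lo[1],lo[2]),hi)
    if box: k=np.zeros_like(m); k[box[1]:box[3],box[0]:box[2]]=1; m=m*k
    n,l,s,c=cv2.connectedComponentsWithStats(m)
    return [(int(s[i,4]),c[i],l==i) for i in range(1,n) if s[i,4]>=amin]
RED=((170,120,70),(8,255,255));GRN=((45,100,50),(85,255,255));BLU=((100,120,60),(130,255,255));WHT=((0,0,150),(180,60,255))
E
python3 - <<'E'
from h import *
im,d,p=load('top0'); P=pts(p,d)
for n,c,box,z in[('redrock',RED,(360,195,405,235),48),('green',GRN,(245,180,275,205),44),('white',WHT,(140,190,158,208),48.5),('blue',BLU,(158,186,174,204),48.5),('redkey',RED,(175,182,193,200),48.5)]:
    for a,uv,m in blobs(im,*c,box): print(n,a,uv.round(1),ray(p,*uv,z).round(1),'depth med',np.median(P[m],0).round(1))
# strip axis: white blob; scope ledge
h=cv2.cvtColor(im,cv2.COLOR_BGR2HSV)
s=(np.abs(P[...,2]-42)<8)&(d>0); s[:, :350]=0; s[:,405:]=0; s[:145]=0; s[235:]=0
for nm,s in[('strip',s)]:
    n,l,st,c=cv2.connectedComponentsWithStats(s.astype(np.uint8)); i=1+np.argmax(st[1:,4]); print(nm,cv2.minAreaRect(P[l==i][:,:2].astype(np.float32)))
s=(np.abs(P[...,2]-40)<6)&(d>0); s[:,:130]=0; s[:,205:]=0; s[:160]=0; s[220:]=0
n,l,st,c=cv2.connectedComponentsWithStats(s.astype(np.uint8)); i=1+np.argmax(st[1:,4]); print('box',cv2.minAreaRect(P[l==i][:,:2].astype(np.float32)))
s=(np.abs(P[...,2]-38)<6)&(d>0); s[:,:238]=0; s[:,325:]=0; s[:160]=0; s[215:]=0
n,l,st,c=cv2.connectedComponentsWithStats(s.astype(np.uint8)); i=1+np.argmax(st[1:,4]); print('ledge',cv2.minAreaRect(P[l==i][:,:2].astype(np.float32)))
c=-cv2.Rodrigues(p['rvec'])[0].T@p['tvec'].ravel(); print('cam',c)
E
```

```text
redrock 97 [385.8 213.7] [ 466.  -316.9   48. ] depth med [ 465.2 -316.6   51.1]
green 78 [261.6 193. ] [549.8  40.9  44. ] depth med [550.   41.8  46.3]
white 43 [148.1 198. ] [553.5 373.6  48.5] depth med [553.5 372.7  49.2]
blue 68 [165.9 194.2] [561.8 321.4  48.5] depth med [561.8 320.9  48.5]
redkey 71 [183.2 190.1] [571.2 270.5  48.5] depth med [570.7 270.1  49. ]
strip ((546.56787109375, -300.7861633300781), (239.894775390625, 62.29656982421875), 11.779184341430664)
box ((578.3231201171875, 324.1935729980469), (112.14275360107422, 170.6952667236328), 10.045245170593262)
ledge ((564.79833984375, -16.004119873046875), (72.90409851074219, 209.4457244873047), 10.758295059204102)
cam [ 204.97919422    4.48405143 1541.94987051]
```

```bash
cat >> h.py <<'E'
from scipy.spatial.transform import Rotation as Ro
def st():
    s=manip.read_state(); R=Ro.from_euler('xyz',s['eef_rot']).as_matrix()
    zy=np.degrees(np.arctan2(R[1,2],R[0,2])); print('t',round(s['clock'],2),'pos',np.round(s['eef_pos'],1),'approach',R[:,0].round(3),'jaw dir deg',round(zy,1),'F',np.round(s['wrist_force'],1),'gap',round(s['finger_gap'],1)); return s,R
E
python3 -c "
from h import *
s,R=st();print(R.round(3)); p=manip.camera_params('wrist'); Rc=cv2.Rodrigues(np.array(p['rvec']))[0]; print('cam in tool',R.T@(-Rc.T@np.ravel(p['tvec'])-s['eef_pos']), (R.T@Rc.T).round(2))"
```

```text
t 0.1 pos [ 125.3 -535.3  224. ] approach [-0.     0.001 -1.   ] jaw dir deg -76.8 F [ 0.5 -0.4 -0.9] gap 94.2
[[-0.     0.974  0.228]
 [ 0.001  0.228 -0.974]
 [-1.     0.    -0.001]]
cam in tool [-159.71536691   77.23267497    0.16430167] [[ 0.   -0.27  0.96]
 [-0.   -0.96 -0.27]
 [ 1.   -0.   -0.  ]]
```

>>> jog_arm(
  moves=[
    [[45,20,0,0,0,0],[45,20,0,0,0,0],[45,25,0,0,0,0],[45,25,0,0,0,0],[45,25,0,0,0,0]],
  ],
  gripper=-1,
)

```text
clock: 0.6
eef_pos: [344.8, -421.6, 222.2]
eef_rot: [-2.853, 1.567, 2.08]
wrist_force: [-0.4, -1.0, -0.9]
finger_gap: 57.5
```

>>> jog_arm(
  moves=[
    [[30,35,-20,0,0,0],[30,35,-20,0,0,0],[30,30,-20,0,0,0],[16,0,-20,0,0,0],[0,0,0,0,0,0]],
  ],
)

```text
clock: 1.1
eef_pos: [455.7, -315.4, 140.1]
eef_rot: [-2.774, 1.566, 2.165]
wrist_force: [-0.3, 0.2, -0.3]
finger_gap: 17.4
```

```bash
python3 - <<'E'
from h import *
st(); im,d,p=shot('wrist','w1'); P=pts(p,d)
for a,uv,m in blobs(im,*RED,amin=100): print(a,uv.round(1),ray(p,*uv,48).round(1),np.median(P[m],0).round(1))
E
```

```text
t 1.1 pos [ 455.7 -315.4  140.1] approach [-0.003  0.004 -1.   ] jaw dir deg -77.0 F [-0.3  0.2 -0.3] gap 17.4
1291 [283.3 210.5] [ 466.2 -314.2   48. ] [ 466.6 -313.9   48.7]
```

View pics/w1.png

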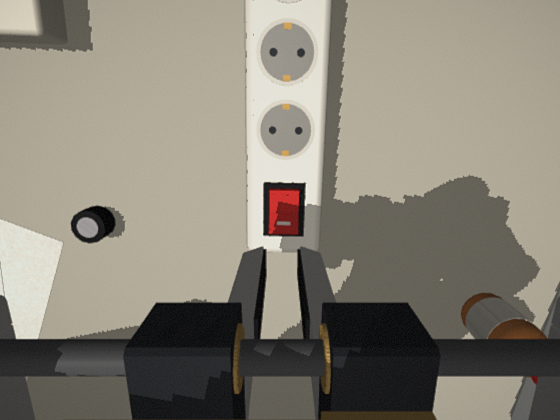

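Red rocker at (283,210), its white line at (283,223) and its front lip at row ~235. The wrist and top views put the pivot at about (466,-315), so the lip end is near (451,-318).

>>> jog_arm(
  moves=[
    [[-5,-3,-25,0,0,0],[0,0,-25,0,0,0],[0,0,0,0,0,0],[0,0,0,0,0,0],[0,0,0,0,0,0]],
  ],
  gripper=-1,
)

```text
clock: 1.65
eef_pos: [448.6, -323.0, 96.7]
eef_rot: [0.952, 1.567, -0.396]
wrist_force: [0.3, 0.1, 1.0]
finger_gap: 0.4
```

```bash
python3 - <<'E'
from h import *
st(); im,d,p=shot('wrist','w2')
h=cv2.cvtColor(im,cv2.COLOR_BGR2HSV)
for a,uv,m in blobs(im,*RED,box=(200,100,380,330),amin=100):
    v=np.where(m)[0]; print(a,uv.round(1),v.min(),v.max(),ray(p,uv[0],v.max(),56.3).round(1),ray(p,uv[0],v.min(),46).round(1),ray(p,*uv,48).round(1))
E
```

```text
t 1.65 pos [ 448.6 -323.    96.7] approach [ 0.003 -0.001 -1.   ] jaw dir deg -77.3 F [0.3 0.1 1. ] gap 0.4
1882 [273.9 215.3] 189 243 [ 451.1 -317.8   56.3] [ 482.3 -310.8   46. ] [ 466.3 -314.4   48. ]
```

View pics/w2.png

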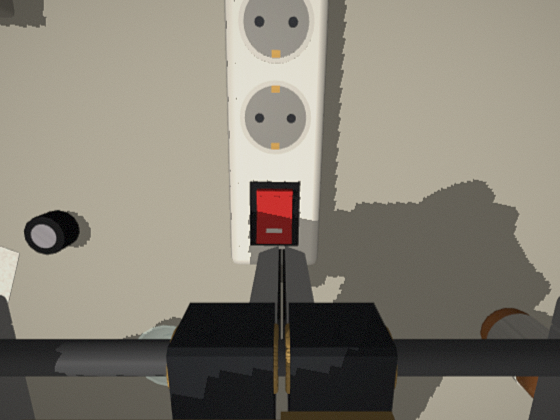

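The red rocker's front lip is at (274,243), which casts to about (451,-318). The shut fingers are about 5 mm to its right.

>>> jog_arm(
  moves=[
    [[2,5,0,0,0,0],[0,0,-8,0,0,0],[0,0,-6,0,0,0],[0,0,0,0,0,0],[0,0,0,0,0,0]],
  ],
)

```text
clock: 2.2
eef_pos: [451.5, -318.0, 83.9]
eef_rot: [0.805, 1.564, -0.543]
wrist_force: [0.2, -1.1, 0.3]
finger_gap: 0.6
```

>>> jog_arm(
  moves=[
    [[0,0,-5,0,0,0],[0,0,-4,0,0,0],[0,0,-3,0,0,0],[0,0,-2,0,0,0],[0,0,0,0,0,0]],
  ],
)

```text
clock: 2.7
eef_pos: [451.4, -318.4, 68.9]
eef_rot: [0.747, 1.564, -0.601]
wrist_force: [-2.2, 0.9, 3.3]
finger_gap: 0.5
```

>>> jog_arm(
  moves=[
    [[0,0,-1,0,0,0],[0,0,0,0,0,0],[0,0,20,0,0,0],[0,0,30,0,0,0],[0,0,0,0,0,0]],
  ],
)

```text
clock: 3.2
eef_pos: [451.4, -318.0, 119.3]
eef_rot: [0.833, 1.564, -0.516]
wrist_force: [-0.2, 0.0, 0.3]
finger_gap: 0.7
```

```bash
python3 - <<'E'
from h import *
st(); im,d,p=shot('wrist','w3'); P=pts(p,d)
for a,uv,m in blobs(im,*RED,box=(200,100,380,330),amin=100):
    v,u=np.where(m); print(a,uv.round(1),v.min(),v.max(),ray(p,*uv,48).round(1))
    c=int(uv[0]-6)
    for y in range(v.min(),v.max()+1,4): print(P[y,c].round(1))
x,y=uv.astype(int); cv2.imwrite('pics/w3c.png',cv2.resize(im[y-60:y+60,x-80:x+80],(640,480)))
E
```

```text
t 3.2 pos [ 451.4 -318.   119.3] approach [ 0.005 -0.003 -1.   ] jaw dir deg -77.3 F [-0.2  0.   0.3] gap 0.7
1600 [280.2 210.8] 186 237 [ 467.2 -314.1   48. ]
[ 482.4 -306.2   42.6]
[ 481.3 -306.6   51.4]
[ 479.3 -307.1   54.6]
[ 476.7 -307.6   54.9]
[ 473.4 -308.3   52.4]
[ 469.7 -309.1   48.4]
[ 466.9 -309.7   48.2]
[ 463.9 -310.3   47.7]
[ 461.1 -310.9   47.8]
[ 458.2 -311.6   47.6]
[ 455.5 -312.2   48.1]
[ 452.7 -312.8   48.4]
[ 450.  -313.4   49. ]
```

View pics/w3c.png

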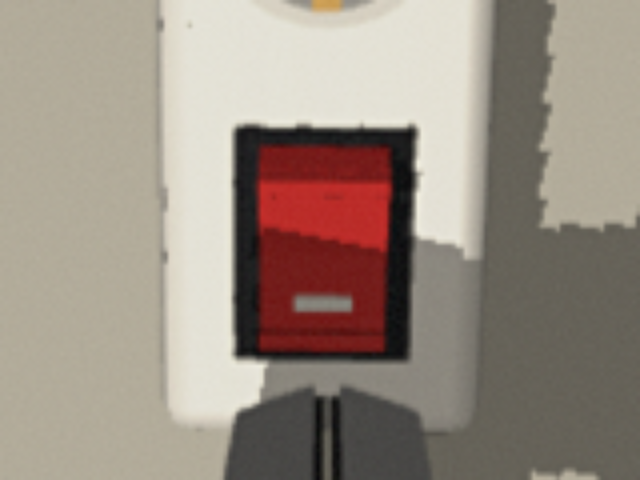

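The strip is on: the front face with the line now lies level at 48 mm and the rear end stands at 55 mm. On to the green rocker.

>>> jog_arm(
  moves=[
    [[0,45,10,0,0,0],[5,50,10,0,0,-2],[10,50,0,0,0,0],[10,50,0,0,0,0],[10,45,0,0,0,0]],
  ],
)

```text
clock: 3.75
eef_pos: [482.4, -76.9, 133.1]
eef_rot: [-2.868, 1.57, 2.022]
wrist_force: [0.9, -0.8, -0.2]
finger_gap: 0.3
```

>>> jog_arm(
  moves=[
    [[15,40,0,0,0,0],[15,35,0,0,0,0],[13,30,0,0,0,0],[0,0,0,0,0,0],[0,0,0,0,0,0]],
  ],
)

```text
clock: 4.25
eef_pos: [524.7, 38.3, 128.2]
eef_rot: [-2.007, 1.565, 2.889]
wrist_force: [0.2, -0.8, 0.8]
finger_gap: 0.5
```

```bash
python3 - <<'E'
from h import *
st(); im,d,p=shot('wrist','w4'); P=pts(p,d)
for a,uv,m in blobs(im,*GRN,amin=100):
    v,u=np.where(m); print(a,uv.round(1),v.min(),v.max(),ray(p,*uv,44).round(1),'front',ray(p,u[v>=v.max()-2].mean(),v.max(),52.3).round(1))
    c=int(uv[0]-6)
    for y in range(v.min(),v.max()+1,5): print(P[y,c].round(1))
E
```

```text
t 4.25 pos [524.7  38.3 128.2] approach [-0.006  0.002 -1.   ] jaw dir deg -79.5 F [ 0.2 -0.8  0.8] gap 0.5
1441 [279.9 193. ] 170 218 [549.5  44.1  44. ] front [533.2  41.8  52.3]
[564.6  52.   40.8]
[561.9  51.3  46.1]
[558.   50.7  43.9]
[554.6  50.1  44.8]
[550.5  49.4  42.7]
[547.   48.8  43.2]
[543.8  48.1  45.2]
[540.4  47.5  46.4]
[537.1  46.9  48. ]
[534.7  46.3  52.5]
```

View pics/w4.png

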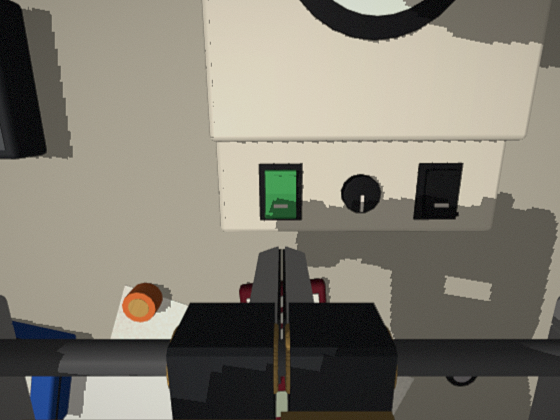

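Green rocker at (280,193), front lip at row 218, which casts to about (534,41). The black rocker at (440,190) is well clear.

>>> jog_arm(
  moves=[
    [[10,2,-20,0,0,0],[0,0,-20,0,0,0],[0,0,-5,0,0,0],[0,0,0,0,0,0],[0,0,0,0,0,0]],
  ],
)

```text
clock: 4.8
eef_pos: [533.9, 35.6, 82.1]
eef_rot: [-1.986, 1.565, 2.904]
wrist_force: [-1.1, -0.2, 0.4]
finger_gap: 0.6
```

>>> jog_arm(
  moves=[
    [[0,5,0,0,0,0],[0,0,0,0,0,0],[0,0,-3,0,0,0],[0,0,-2,0,0,0],[0,0,0,0,0,0]],
  ],
)

```text
clock: 5.3
eef_pos: [534.7, 40.7, 79.2]
eef_rot: [-2.32, 1.568, 2.57]
wrist_force: [-0.4, -1.0, -0.5]
finger_gap: 0.6
```

>>> jog_arm(
  moves=[
    [[0,0,-5,0,0,0],[0,0,-4,0,0,0],[0,0,-3,0,0,0],[0,0,-2,0,0,0],[0,0,0,0,0,0]],
  ],
)

```text
clock: 5.8
eef_pos: [534.6, 40.6, 64.2]
eef_rot: [-2.206, 1.568, 2.683]
wrist_force: [-1.8, 0.4, 6.2]
finger_gap: 0.6
```

>>> jog_arm(
  moves=[
    [[0,0,10,0,0,0],[0,0,25,0,0,0],[0,0,35,0,0,0],[0,0,0,0,0,0],[0,0,0,0,0,0]],
  ],
)

```text
clock: 6.3
eef_pos: [534.5, 40.6, 137.8]
eef_rot: [-2.321, 1.568, 2.568]
wrist_force: [0.4, -1.0, -1.1]
finger_gap: 0.4
```

```bash
python3 - <<'E'
from h import *
st(); im,d,p=shot('wrist','w5'); P=pts(p,d)
for a,uv,m in blobs(im,*GRN,amin=100):
    v,u=np.where(m); print(a,uv.round(1),ray(p,*uv,44).round(1))
    c=int(uv[0]-6)
    for y in range(v.min(),v.max()+1,5): print(P[y,c].round(1))
E
```

```text
t 6.3 pos [534.5  40.6 137.8] approach [-0.002  0.002 -1.   ] jaw dir deg -79.8 F [ 0.4 -1.  -1.1] gap 0.4
1368 [280.5 202.5] [550.4  44.3  44. ]
[566.5  52.   43.5]
[563.8  51.5  49.1]
[560.5  50.8  50.8]
[555.9  50.1  46.8]
[551.6  49.5  44.6]
[547.3  48.8  42.9]
[543.8  48.1  44.1]
[539.7  47.4  43.5]
[535.7  46.7  43.5]
[532.8  46.2  47. ]
```

The green rocker is on: front face level at about 43.5 mm, rear up at 51 mm. Next is the white key.

>>> jog_arm(
  moves=[
    [[-5,45,0,0,0,0],[0,50,0,0,0,0],[0,50,0,0,0,0],[0,50,0,0,0,0],[0,45,0,0,0,0]],
  ],
)

```text
clock: 6.85
eef_pos: [528.1, 282.0, 134.7]
eef_rot: [-1.689, 1.565, -3.091]
wrist_force: [0.5, -1.0, 0.5]
finger_gap: 0.6
```

>>> jog_arm(
  moves=[
    [[0,40,0,0,0,0],[5,30,0,0,0,0],[5,15,0,0,0,0],[0,0,0,0,0,0],[0,0,0,0,0,0]],
  ],
)

```text
clock: 7.35
eef_pos: [534.6, 375.1, 128.7]
eef_rot: [-1.453, 1.558, -2.849]
wrist_force: [0.0, 0.2, 0.4]
finger_gap: 0.3
```

```bash
python3 - <<'E'
from h import *
st(); im,d,p=shot('wrist','w6'); P=pts(p,d)
for n,c in(('w',((0,0,130),(180,70,255))),('b',BLU),('r',RED)):
  for a,uv,m in blobs(im,*c,amin=150):
    z=np.median(P[m],0)
    if 44<z[2]<54: print(n,a,uv.round(1),ray(p,*uv,48.5).round(1),z.round(1))
E
```

```text
t 7.35 pos [534.6 375.1 128.7] approach [-0.012 -0.004 -1.   ] jaw dir deg -80.0 F [0.  0.2 0.4] gap 0.3
w 863 [283.5 202.9] [553.1 376.6  48.5] [553.  376.6  47.9]
b 971 [354.8 202.5] [562.3 326.2  48.5] [562.2 325.9  47.8]
r 1002 [425.9 201.9] [571.6 276.   48.5] [571.6 275.7  47.8]
```

View pics/w6.png

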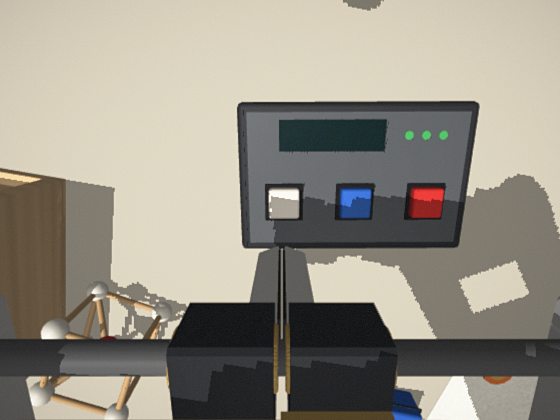

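White key at (284,203) casts to (553,376), blue at (355,202), red at (426,202), all at about 48 mm high. The crystal at the lower left is 78 mm high, below the gripper's body.

>>> jog_arm(
  moves=[
    [[18,0,-20,0,0,0],[0,0,-20,0,0,0],[0,0,-5,0,0,0],[0,0,0,0,0,0],[0,0,0,0,0,0]],
  ],
)

```text
clock: 7.9
eef_pos: [553.9, 370.2, 84.3]
eef_rot: [-1.452, 1.559, -2.853]
wrist_force: [0.7, 0.4, 0.5]
finger_gap: 0.6
```

>>> jog_arm(
  moves=[
    [[0,5,0,0,0,0],[0,0,0,0,0,0],[0,0,-5,0,0,0],[0,0,-3,0,0,0],[0,0,0,0,0,0]],
  ],
)

```text
clock: 8.4
eef_pos: [554.4, 376.1, 78.7]
eef_rot: [-1.575, 1.563, -2.975]
wrist_force: [-0.3, 0.9, 0.3]
finger_gap: 0.8
```

>>> jog_arm(
  moves=[
    [[0,0,-5,0,0,0],[0,0,-4,0,0,0],[0,0,-4,0,0,0],[0,0,-2,0,0,0],[0,0,0,0,0,0]],
  ],
)

```text
clock: 8.9
eef_pos: [554.6, 376.3, 62.9]
eef_rot: [-1.611, 1.563, -3.012]
wrist_force: [-1.6, -1.1, 4.3]
finger_gap: 0.5
```

>>> jog_arm(
  moves=[
    [[0,0,-1,0,0,0],[0,0,0,0,0,0]],
  ],
)

```text
clock: 9.1
eef_pos: [554.6, 376.3, 62.4]
eef_rot: [-1.617, 1.563, -3.017]
wrist_force: [-1.6, -0.5, 4.2]
finger_gap: 0.3
```

>>> jog_arm(
  moves=[
    [[0,0,10,0,0,0],[0,0,30,0,0,0],[-10,0,45,0,0,0],[-10,0,40,0,0,0],[0,0,0,0,0,0]],
  ],
)

```text
clock: 9.6
eef_pos: [533.1, 375.5, 192.3]
eef_rot: [-1.534, 1.562, -2.935]
wrist_force: [-0.3, -0.6, 0.7]
finger_gap: 0.6
```

```bash
python3 - <<'E'
from h import *
st(); a,d,p=shot('top','top1'); P=pts(p,d); b=load('top0')[0]
for n,c,box,z in[('redrock',RED,(360,195,405,235),48),('green',GRN,(245,180,275,205),44),('white',WHT,(140,190,158,208),48.5),('blue',BLU,(158,186,174,204),48.5),('redkey',RED,(175,182,193,200),48.5)]:
    for q,uv,m in blobs(a,*c,box): print(n,q,uv.round(1),ray(p,*uv,z).round(1))
cv2.imwrite('pics/end.png',cv2.resize(a[130:300,80:420],(800,400)))
E
```

```text
t 9.6 pos [533.1 375.5 192.3] approach [-0.009 -0.002 -1.   ] jaw dir deg -80.3 F [-0.3 -0.6  0.7] gap 0.6
redrock 94 [385.7 213.7] [ 465.9 -316.7   48. ]
green 77 [261.6 193. ] [549.8  40.8  44. ]
blue 69 [165.9 194.3] [561.6 321.3  48.5]
redkey 67 [183.2 189.9] [571.8 270.4  48.5]
```

View pics/end.png

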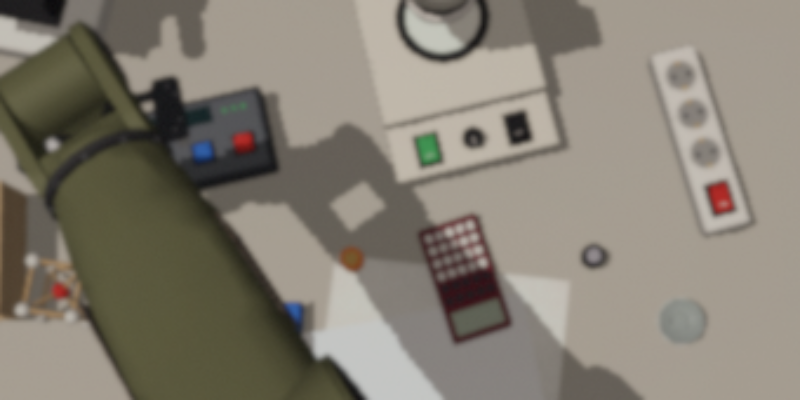

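The strip, microscope and box are where they were, and nothing has been knocked over.

```bash
python3 -c "
from h import *
st(); print(manip.sign_off())"
```

```text
t 9.65 pos [532.9 375.  189.5] approach [-0.012 -0.004 -1.   ] jaw dir deg -80.3 F [-0.1 -0.8  0.3] gap 0.4
the job is handed in; nothing more can be done
None
```

The job is done and handed in at about 9.7 s. With shut fingertips I switched on the strip's red rocker, then the green base-lamp rocker, and then tapped the white key.

- **Rockers:** wrist depth checks after each press showed the front face level and the rear end raised, so both are on. The forces were about 3 N on the red rocker, plus a last 1 mm push I did not read, and 6 N on the green.
- **White key:** by fingertip height it went in about 5 mm, where 3 mm counts. The measured force, 4.2–4.3 N, was a little below the roughly 5 N expected at that depth. It was still above the 3.6 N at which the press counts, though only just outside the roughly 1 N reading noise.
- **Left alone:** in the last top view the strip, the microscope and the blue and red keys were within about 1 mm of where they started. The fingers went near none of the controls to be left alone.
- **Not seen:** the arm hid the white key in that last view, so I have no picture of it after the tap. The black rocker's angle was not measured either.

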